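# Hang the ring lamp on the sprung arm and switch it on

### The arm

A 6-joint arm with a two-finger parallel gripper is mounted at the origin on the work surface. World frame = base frame: x ahead of the robot, y to its left, z up, the work surface at z = 0. Lengths are in m, angles in rad, forces in N, time in s.
With the tool pointing down it reaches from about 0.35 to 0.975 m from the base axis. Payload 4.9 kg.
Tool frame: the origin (TCP) lies between the finger pads, 19 mm behind the fingertips; this is the grasp point; z points along the fingers, y is the line along which they close (so a half turn about z gives the same grasp; the last joint's range is limited). The gripper opens to 85 mm and grips with 20 to 120 N. Pads are 22 mm wide; open, the fingers measure 114 mm over their backs; the gripper's body (76 mm by 85 mm) begins 54 mm behind the grasp point. The pads swing forward as they close: fully open they stand 13 mm farther back than shut.
Start: joints at [-1.466, 0.053, 1.613, -0, 1.476, -0.119], TCP at [0.139, -0.609, 0.25] pointing down, gripper open.
Joint ranges: [-3.01, 3.01], [-1.01, 2.22], [0.06, 2.58], [-1.02, 4.17], [0.09, 2.62], [-3.14, 3.14]. Speed limits (rad/s): [2.57, 2.57, 3.14, 3.14, 3.14, 3.14].

### API

Orientations are given as a rotation vector (axis times angle).
In Python, from station import status, imaging, order gives the robot as it stands.
- The arm moves only by the tool arm_command, never from a script. Its argument "increments" is a list of rows, each an object with "slide": the shift along the tool's x, y, z in m, a list of three; "spin": the turn about the tool's z in degrees; "gripper": the opening, from -1 (shut) to 1 (fully open). In form: [{"slide": [x, y, z], "spin": spin, "gripper": gripper}, ...]. A call has 1 to 8 rows; each row is the pose to reach, as a shift and turn from the pose commanded when the call began, along the tool's axes at that moment; what a row does not reach only later rows make up. A row lasts 1/12 s, in which the tool goes at most 41.7 mm and 7.16 degrees, less where a joint would pass 70% of its speed; a pose out of reach is approached as far as the arm can. A call with a gripper value outside its range is refused whole. The fingers move at their own pace and stop on an object; "newtons" is the grip in N (left out, the last holds). Time passes only in rows, so rows that repeat a pose let the fingers close. It gives the time, the measured TCP pose, the force, the opening and the grip force at its end, in the units of the state.
- status.get_obs(): the state, without advancing time (a new reading comes with each control period).
- imaging.get_image(name): name is "side" or "top" or "wrist"; returns a dict with "frame" (400x640x3 uint8, red, green, blue), "vfov" (degrees; the focal length in pixels is half the picture's height over the tangent of half this angle, whatever the lens; pixels are square), "cx", "cy" (the principal point, pixels), "view" (4x4, takes a point from world to camera coordinates); the wrist camera has in their place "mount" (4x4, takes a point from camera to tool coordinates, whose origin is the TCP and whose axes are the flange's). Camera axes: x right, y up, looking along -z (the intrinsics and any distortion apply to the point x, -y, -z); pixel columns grow to the right and rows downward; lengths in m; the calibration is good to about 2 mm. A picture is of the moment at which its call begins: read the wrist's pose just before it. There is no depth.
- order.finish_job(): hands the job in; it is judged then, once.
The state is a dict: "t": time; "q": joint angles; "dq": joint speeds; "effort": joint torques, N m; "tool_pos": TCP position; "tool_rot": TCP orientation; "contact_force": force on the tool from outside, world axes, zero at the start; "wrist_torque": the same for the moment, N m; "opening": finger opening in m; "grip_force": force on a finger pad.
Only numpy, scipy, OpenCV 4.12 (cv2) and the standard library are available. Lean on these libraries where they do the work, as an engineer would, in place of code of your own. Each camera call takes 0.05 s, during which the arm holds its last target. There are 200 camera calls.

### The job

Hang the ring-shaped lamp head by its crossbar in the fork of the spring-balanced arm, and keep hold of it until the arm has sunk and fully taken the weight before you let go. Once it hangs still by itself, throw the lever of the mains switch all the way over to turn the light on. Leave the rectangular lamp head and the camera lens where they are.

Things in the scene. Friction and masses are not known exactly. Their poses are not given: they have to be found in the camera images.
- ring_lamp: Ring-shaped black lamp head, loose, 0.34-0.48 kg. Flat ring 116 mm outside, 72 mm inside, 22 mm thick; two uprights (12 x 7 mm, at y = +-52 mm) rise from it to a round crossbar along y, 10 mm thick: an open window 97 mm wide and 73 mm high between ring and bar. A black grip tab stands on the bar's middle. Origin: centre of underside, z up. Same after half a turn
- lamp_bar (a point): Middle of the ring lamp's crossbar axis, 100 mm above the lamp's underside; axes as the lamp's
- lamp_tab (a point): Gripping point (for the TCP) in the ring lamp's grip tab, 28 mm above the crossbar axis, so that fingertips clear the bar. The tab is 14 mm thick (along x), 26 mm wide (along y), its top 46 mm above the bar axis; grip it from above with the fingers closing along the lamp's x. Axes as the lamp's
- stand: Balanced-arm stand, fixed: black plinth 170 x 180 x 30 mm, grooved steel column to 235 mm height, a grey copy board (4 mm thick, 115 to 285 mm in front of the column axis) over which the lamp is to hang. Origin: on the table, 220 mm before the column axis (column at x = +220 mm). The arm points along -x; its hinge is on the column axis, 215 mm above the table, along y
- fork_seat (a point): Where the crossbar's middle lies when seated, at the arm's end 220 mm from the hinge. Two prongs 8 mm thick at y = +-28 mm enter the lamp's window under the bar: bring the lamp from beyond the arm's end inwards, then down into their 45-degree V notches. Outer lip 20 mm beyond the seat, its top 16 mm above it (arm raised); cross piece 82 mm inward. Axes: -x outward along arm, y along bar
- boom (a joint): How far the sprung arm has sunk (rad): 0 = empty, at its upper stop, pointing 0.28 rad up from level, seat 276 mm above the table; lower stop 0.85. The net lift at 0 is 0.12 N m and grows by 1.5 N m per rad, well damped (settles in about 1.5 s); the hung lamp takes it to 0.37-0.65 by its weight, seat 135-198 mm high. The seat moves on an arc about the hinge
- switch_tip (a point): Centre of the 26 mm aluminium ball on the mains switch's lever, 80 mm from its pivot, which lies 22 mm above the table on a small black box (70 x 50 x 25 mm, fixed; 35 mm high at the pivot). Axes when the lever is at 0: x is the level direction in which to push the ball, y along the pivot axis; they turn with the lever
- switch (a joint): Lever angle (rad): 0 = off, leaning 0.5 rad from upright to the box's -x side; 1.0 = on, leaning 0.5 rad the other way. Stays where it is left; about 1 N at the ball moves it
- panel_lamp: Bystander: the rectangular black lamp head, slab 90 x 124 x 22 mm with the same carrying frame and grip tab as the ring lamp; loose; origin centre of underside. Leave it alone
- lens: Bystander: a black camera lens standing upright, 72 mm across, 90 mm high, loose; origin centre of underside
There are look-alikes about, which are no part of the job. Leave any red or turquoise look-alike of the ring_lamp alone. What is shaped like the part that bears switch_tip but turquoise is not meant.

How it is judged:
On the way, in this order (a step that is already met when the one before it is completed fails the run):
1. the ring lamp's crossbar lies in the fork and the arm has sunk and stands still, with the lamp still in the fingers (distance between lamp_bar and fork_seat below 0.022 m and angle between the y axis of ring_lamp and the y axis of fork_seat, either way round below 0.2 rad and angle between ring_lamp's own z axis and vertical below 0.2 rad and contact force between ring_lamp and stand above 1.5 N and value of joint boom above 0.28 rad and velocity of joint boom between -0.12 and 0.12 rad/s and contact force between ring_lamp and the fingers above 0.5 N), for 0.2 s.
2. the lamp is let go and hangs still from the arm (distance between lamp_bar and fork_seat below 0.022 m and angle between the y axis of ring_lamp and the y axis of fork_seat, either way round below 0.2 rad and angle between ring_lamp's own z axis and vertical below 0.2 rad and contact force between ring_lamp and stand above 1.5 N and value of joint boom above 0.28 rad and velocity of joint boom between -0.1 and 0.1 rad/s and contact force between ring_lamp and the fingers below 0.05 N), for 0.3 s.
3. the switch lever is thrown over (value of joint switch above 0.85 rad), for 0.1 s.
At the end, for the whole second after the job is handed in: The ring lamp hangs upright (within 0.2 rad) and at rest by its crossbar in both prongs of the fork (bar middle within 22 mm of the seat, along the fork within 0.2 rad), let go, with the arm sunk (0.28 to 0.8 rad) and still; the switch lever is over (past 0.85 of 1.0 rad) (distance between lamp_bar and fork_seat below 0.022 m and angle between the y axis of ring_lamp and the y axis of fork_seat, either way round below 0.2 rad and angle between ring_lamp's own z axis and vertical below 0.2 rad and contact force between ring_lamp and stand above 1.5 N and value of joint boom between 0.28 and 0.8 rad and velocity of joint boom between -0.05 and 0.05 rad/s and contact force between ring_lamp and the fingers below 0.05 N and linear speed of ring_lamp below 0.03 m/s and value of joint switch above 0.85 rad); the robot touches nothing.
It fails at once if the arm drops or springs (faster than 0.4 rad/s) while the ring lamp is not in the fingers: let go before it had settled (contact force between ring_lamp and the fingers below 0.05 N and (velocity of joint boom above 0.4 rad/s or velocity of joint boom below -0.4 rad/s)).
It fails at once if the rectangular lamp or the lens is moved by more than 30 mm (distance of any of panel_lamp, lens from where it was at the start of the episode above 0.03 m).
It also fails if it takes over 72 s, if anything falls off the work surface, if the arm or the gripper's body presses on something with over 40 N, if the wrist force passes 120 N, or if a joint passes its speed limit or range.

## Working session

There is one attempt and no reset: what is moved stays moved. The work goes in short steps, Python scripts to look and compute and a tool call to move; the robot and the scene stay as the last step left them, time stands still between calls to the robot, and variables do not carry over. Pictures are saved under pics/ and viewed, at most 10 in all, crops included, and the job is handed in when it is done.

Besides the shell and the picture viewer there is one more tool, called as name(argument=value, ...) on one line, values as JSON. arm_command: Moves the arm, as the interface text tells. Its arguments: {"type":"object","properties":{"increments":{"type":"array","items":{"type":"object","properties":{"slide":{"type":"array","items":{"type":"number"}},"spin":{"type":"number"},"gripper":{"type":"number"}}}},"newtons":{"type":"number"}},"required":["increments"]}

```bash
mkdir -p pics
cat > h.py <<'E'
import numpy as np, cv2, pickle
from station import status, imaging, order
from scipy.spatial.transform import Rotation as R
def snap(n,tag):
    o=status.get_obs(); d=imaging.get_image(n); d['obs']=o
    cv2.imwrite(f'pics/{tag}.png',d['frame'][:,:,::-1]); pickle.dump(d,open(f'{tag}.pkl','wb')); return d
def load(tag): return pickle.load(open(f'{tag}.pkl','rb'))
def w2c(d):
    if 'view' in d: return np.array(d['view'])
    T=np.eye(4);T[:3,:3]=R.from_rotvec(d['obs']['tool_rot']).as_matrix();T[:3,3]=d['obs']['tool_pos']
    return np.linalg.inv(T@np.array(d['mount']))
def f(d): return 200/np.tan(np.radians(d['vfov'])/2)
def proj(d,P):
    P=np.atleast_2d(P);V=w2c(d);c=P@V[:3,:3].T+V[:3,3]
    return np.c_[d['cx']+f(d)*c[:,0]/-c[:,2], d['cy']+f(d)*c[:,1]/c[:,2]]
def ray(d,u,v):
    C=np.linalg.inv(w2c(d)); r=C[:3,:3]@np.array([(u-d['cx'])/f(d),-(v-d['cy'])/f(d),-1]); return C[:3,3],r/np.linalg.norm(r)
def atz(d,u,v,z):
    o,r=ray(d,u,v); return o+r*(z-o[2])/r[2]
def tri(L):
    A=0;b=0
    for d,u,v in L:
        o,r=ray(d,u,v);M=np.eye(3)-np.outer(r,r);A=A+M;b=b+M@o
    p=np.linalg.solve(A,b); return p,[np.linalg.norm(proj(d,p)[0]-[u,v]) for d,u,v in L]
E
python3 - <<'E'
from h import *
for n in ['side','top','wrist']:
    d=snap(n,n+'0'); print(n,{k:(np.round(v,3).tolist()) for k,v in d.items() if k not in('frame','obs')})
print(d['obs'])
a=[cv2.imread(f'pics/{n}0.png') for n in('side','top')]
E
```

```text
side {'vfov': 45.826, 'cx': 313.478, 'cy': 198.769, 'view': [[-0.883, -0.469, -0.017, 0.438], [0.236, -0.475, 0.848, -0.281], [-0.406, 0.744, 0.53, -1.211], [0.0, 0.0, 0.0, 1.0]]}
top {'vfov': 45.872, 'cx': 311.397, 'cy': 198.157, 'view': [[0.016, -1.0, -0.008, -0.025], [0.998, 0.015, 0.064, -0.523], [-0.064, -0.009, 0.998, -1.259], [0.0, 0.0, 0.0, 1.0]]}
wrist {'vfov': 59.784, 'cx': 321.405, 'cy': 207.448, 'mount': [[0.001, 0.966, 0.258, 0.066], [1.0, -0.001, -0.0, -0.0], [0.0, 0.258, -0.966, -0.123], [0.0, 0.0, 0.0, 1.0]]}
{'t': 0.1, 'q': array([-1.46597970e+00,  5.32741662e-02,  1.61418465e+00, -1.38296815e-05,
        1.47600518e+00, -1.18986571e-01]), 'dq': array([-0.00012895, -0.00188405, -0.00189941,  0.00111744,  0.00098714,
        0.00110464]), 'effort': array([ 1.20056859e-03, -3.94898629e+01, -3.71368396e+01, -5.49544393e-05,
        3.86835527e-03,  3.10778475e-06]), 'tool_pos': array([ 0.13866013, -0.60886831,  0.24887957]), 'tool_rot': array([-3.12008379e+00, -3.50609102e-01,  7.97073581e-07]), 'contact_force': array([1.08277731, 0.16398569, 0.70168835]), 'wrist_torque': array([ 0.01613155,  0.06730677, -0.00930525]), 'grip_force': 0.0, 'opening': 0.08516483090572109}
```

View pics/top0.png

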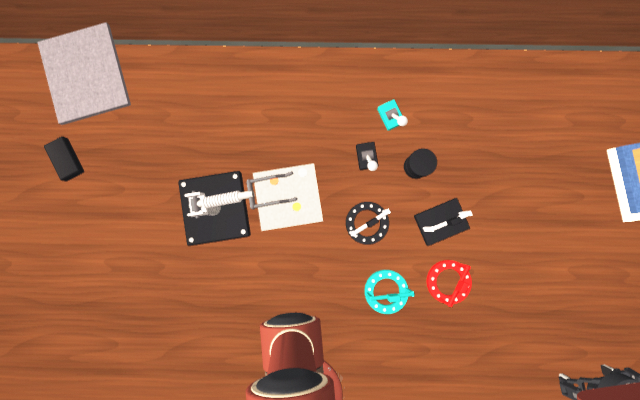

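View pics/side0.png

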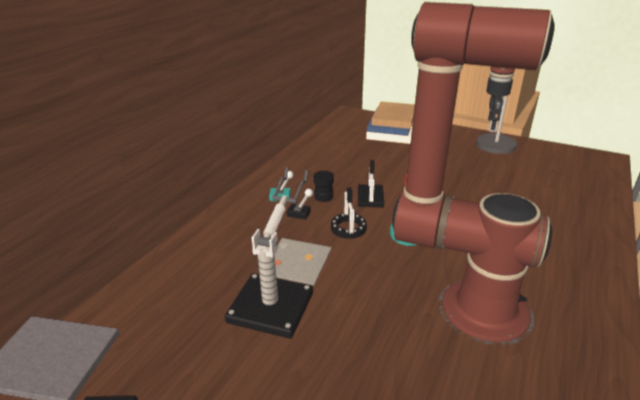

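Top view. Ring lamp candidates: black ring at (367,223), which I choose, a turquoise look-alike at (386,292), a red one at (450,282), and the rectangular lamp at (442,222). Switches: black at (367,155) with its ball at (371,166), which I choose, and a turquoise one at (391,114). The lens is at (421,163). The stand is at (215,208), with the fork ends at (291,175) and (296,201).

Run:
```python
from h import *
t=load('top0')['frame'][:,:,::-1]; s=load('side0')['frame'][:,:,::-1]
a=cv2.resize(t[130:255,170:400],(800,435),interpolation=cv2.INTER_CUBIC)   # x3.478
cv2.imwrite('pics/tc.png',a)
b=cv2.resize(s[155:315,220:400],(675,600),interpolation=cv2.INTER_CUBIC)  # x3.75
cv2.imwrite('pics/sc.png',b)
```

```text
(no output)
```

View pics/tc.png

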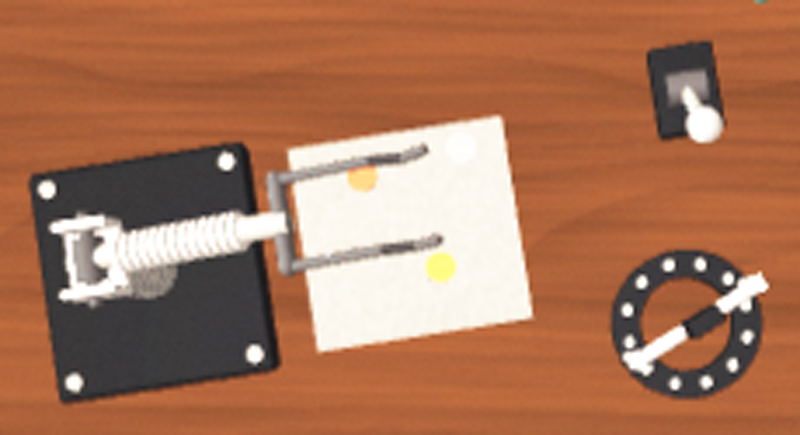

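View pics/sc.png

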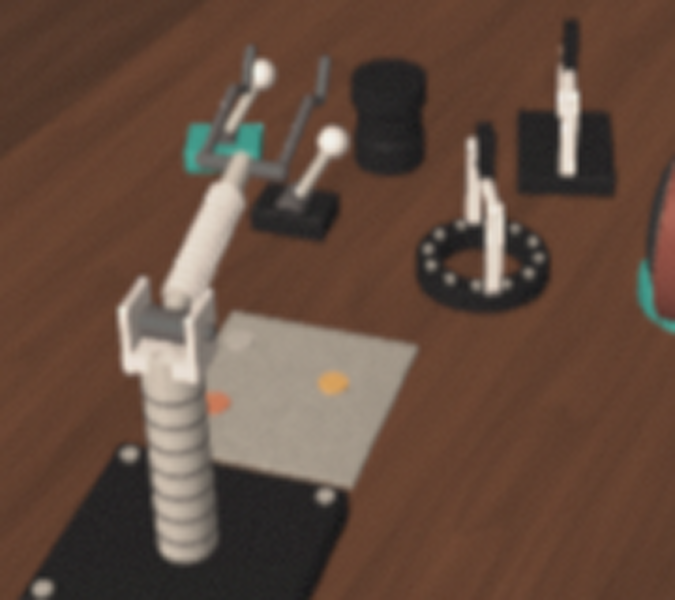

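The crop confirms a black ring with a white carrying bar and black tab. Its centre is (687,324) in the crop and the bar runs (635,362) to (763,284). The fork prong tips are at (425,149) and (440,239). The black switch's ball is at (704,124).

Run:
```python
from h import *
from scipy.optimize import least_squares
T=load('top0');S=load('side0')
tc=lambda u,v:(u/3.478+170-.36,v/3.478+130-.36); sc=lambda u,v:(u/3.75+220-.37,v/3.75+155-.37)
bo=[tc(*p) for p in[(288,150),(502,116),(533,320),(317,352)]]
pl=[tc(*p) for p in[(30,178),(243,143),(278,368),(62,403)]]
B=[atz(T,*p,.004) for p in bo];P=[atz(T,*p,.03) for p in pl]
for n,Q in(('board z4',B),('plinth',P)):
    Q=np.array(Q);print(n,Q.round(4).tolist(),[round(np.linalg.norm(Q[i]-Q[i-1]),4) for i in range(4)], Q.mean(0).round(4))
    for i in range(4): e=Q[i]-Q[i-1];print('  ang',np.degrees(np.arctan2(e[1],e[0])).round(1))
b,p=np.mean(B,0),np.mean(P,0);print('dir col->board',np.degrees(np.arctan2(*(b-p)[[1,0]])),np.linalg.norm((b-p)[:2]))
# prong lip tops near z .297?
for q in((425,149),(440,239)): print('prong tip',atz(T,*tc(*q),.29).round(4))
c=tc(687,324);print('ring ctr',atz(T,*c,.022).round(4))
e1,e2=atz(T,*tc(763,284),.1),atz(T,*tc(635,362),.1);print('bar',e1.round(4),e2.round(4),((e1+e2)/2).round(4),np.linalg.norm(e1-e2),np.degrees(np.arctan2(*(e1-e2)[[1,0]])))
print('tab top',atz(T,*tc(704,322),.146).round(4), tri([(T,*tc(704,322)),(S,*sc(485,127))]))
print('ball',tri([(T,*tc(704,124)),(S,*sc(333,140))]))
for q in((648,52),(710,42),(722,130),(664,139)): print('sw corner',atz(T,*tc(*q),.025).round(4))
o=T['obs'];print(R.from_rotvec(o['tool_rot']).as_matrix().round(3))
```

```text
board z4 [[0.5913, 0.1458, 0.004], [0.6208, -0.0222, 0.004], [0.4607, -0.0489, 0.004], [0.4331, 0.1193, 0.004]] [np.float64(0.1604), np.float64(0.1706), np.float64(0.1623), np.float64(0.1705)] [0.5265 0.0485 0.004 ]
  ang 9.5
  ang -80.1
  ang -170.5
  ang 99.3
plinth [[0.5637, 0.3409, 0.03], [0.5932, 0.1771, 0.03], [0.4206, 0.1459, 0.03], [0.3913, 0.3105, 0.03]] [np.float64(0.175), np.float64(0.1664), np.float64(0.1754), np.float64(0.1672)] [0.4922 0.2436 0.03  ]
  ang 10.0
  ang -79.8
  ang -169.8
  ang 100.1
dir col->board -80.03789383491976 0.19812288587150906
prong tip [0.5599 0.0233 0.29  ]
prong tip [0.5049 0.0132 0.29  ]
ring ctr [ 0.4592 -0.1671  0.022 ]
bar [ 0.4879 -0.2132  0.1   ] [ 0.4302 -0.1213  0.1   ] [ 0.459  -0.1672  0.1   ] 0.10850048999251773 -57.87743077774083
tab top [ 0.4591 -0.1653  0.146 ] (array([ 0.45882093, -0.16507129,  0.14840249]), [np.float64(0.10558037566525824), np.float64(0.08329539124366443)])
ball (array([ 0.60409561, -0.17064544,  0.09388285]), [np.float64(0.1861415193531612), np.float64(0.1460675007017194)])
sw corner [ 0.6695 -0.1348  0.025 ]
sw corner [ 0.678  -0.1828  0.025 ]
sw corner [ 0.6094 -0.1926  0.025 ]
sw corner [ 0.6018 -0.1479  0.025 ]
[[ 0.975  0.222 -0.   ]
 [ 0.222 -0.975  0.002]
 [ 0.    -0.002 -1.   ]]
```

arm_command(increments=[{"slide": [0.03, -0.026, 0], "spin": 6, "gripper": 1}, {"slide": [0.06, -0.052, 0], "spin": 12, "gripper": 1}, {"slide": [0.09, -0.078, 0], "spin": 18, "gripper": 1}, {"slide": [0.12, -0.105, 0], "spin": 25, "gripper": 1}, {"slide": [0.15, -0.131, 0], "spin": 32, "gripper": 1}, {"slide": [0.18, -0.158, 0], "spin": 38, "gripper": 1}, {"slide": [0.21, -0.184, 0], "spin": 44, "gripper": 1}, {"slide": [0.24, -0.21, 0], "spin": 50, "gripper": 1}])

```text
t: 0.82
tool_pos: [0.3267, -0.3495, 0.2497]
tool_rot: [-2.975, 1.01, -0.0]
contact_force: [0.6, -0.3, 0.9]
opening: 0.0856
grip_force: 0.0
```

```bash
cat >> h.py <<'E'
def need(x,y,z,a):
    "shift in tool axes and spin for tool x at world angle a deg"
    o=status.get_obs();M=R.from_rotvec(o['tool_rot']).as_matrix()
    print('t',round(o['t'],2),'pos',o['tool_pos'].round(4),'ang',np.degrees(np.arctan2(M[1,0],M[0,0])).round(2),'F',o['contact_force'].round(2),'T',o['wrist_torque'].round(2),'op',round(o['opening'],4),'grip',round(o['grip_force'],1))
    print('slide',(M.T@(np.array([x,y,z])-o['tool_pos'])).round(4),'spin',round((np.degrees(np.arctan2(M[1,0],M[0,0]))-a+180)%360-180,1),'tool tilt',M[2].round(4))
E
python3 -c "
from h import *
need(.459,-.167,.25,-57.9)"
```

```text
t 0.82 pos [ 0.3267 -0.3495  0.2497] ang -37.5 F [ 0.58 -0.27  0.87] T [-0.02 -0.05  0.01] op 0.0856 grip 0.0
slide [-0.0062 -0.2253 -0.0003] spin 20.4 tool tilt [-0.e+00 -1.e-04 -1.e+00]
```

arm_command(increments=[{"slide": [0, -0.03, 0], "spin": 5, "gripper": 1}, {"slide": [-0.001, -0.06, 0], "spin": 10, "gripper": 1}, {"slide": [-0.002, -0.09, 0], "spin": 15, "gripper": 1}, {"slide": [-0.003, -0.12, 0], "spin": 20, "gripper": 1}, {"slide": [-0.004, -0.15, 0], "spin": 20, "gripper": 1}, {"slide": [-0.006, -0.18, 0], "spin": 20, "gripper": 1}, {"slide": [-0.006, -0.21, 0], "spin": 20, "gripper": 1}, {"slide": [-0.006, -0.22, 0], "spin": 20, "gripper": 1}])

```text
t: 1.48
tool_pos: [0.4555, -0.1697, 0.2498]
tool_rot: [-2.76, 1.498, 0.0]
contact_force: [-0.4, -0.6, 0.1]
opening: 0.0854
grip_force: 0.0
```

arm_command(increments=[{"slide": [0, 0, 0], "spin": 0, "gripper": 1}, {"slide": [0, 0, 0], "spin": 0, "gripper": 1}])

```text
t: 1.65
tool_pos: [0.454, -0.1725, 0.2497]
tool_rot: [2.759, -1.501, -0.001]
contact_force: [-0.6, -0.2, -0.3]
opening: 0.0849
grip_force: 0.0
```

```bash
python3 -c "
from h import *
need(.459,-.167,.132,-57.9); d=snap('wrist','w1')
import h
print(proj(d,[[.459,-.167,.146],[.4879,-.2132,.1],[.4302,-.1213,.1]]).round(0))"
```

```text
t 1.65 pos [ 0.454  -0.1725  0.2497] ang -57.12 F [-0.63 -0.17 -0.33] T [-0.    0.   -0.02] op 0.0849 grip 0.0
slide [-0.0019 -0.0073  0.1177] spin 0.8 tool tilt [-3.e-04  1.e-03 -1.e+00]
[[311. 217.]
 [313. 131.]
 [312. 262.]]
```

View pics/w1.png

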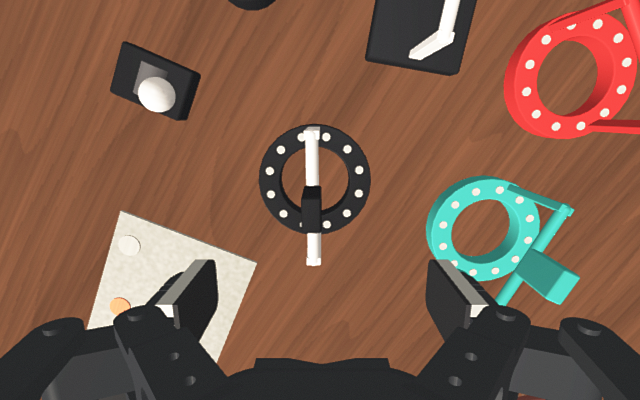

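The wrist view matches the prediction: the tab is at (311,215) and the bar ends are at (312,130) and (314,263). The turquoise tab at (555,275) is clear of the fingers. Descending to grip.

arm_command(increments=[{"slide": [-0.002, -0.007, 0.02], "spin": 0.8, "gripper": 0.4}, {"slide": [-0.002, -0.007, 0.05], "spin": 0.8, "gripper": 0.2}, {"slide": [-0.002, -0.007, 0.08], "spin": 0.8, "gripper": 0.2}, {"slide": [-0.002, -0.007, 0.105], "spin": 0.8, "gripper": 0.2}, {"slide": [-0.002, -0.007, 0.12], "spin": 0.8, "gripper": 0.2}, {"slide": [-0.002, -0.007, 0.12], "spin": 0.8, "gripper": 0.2}, {"slide": [-0.002, -0.007, 0.12], "spin": 0.8, "gripper": 0.2}])

```text
t: 2.28
tool_pos: [0.458, -0.1678, 0.1293]
tool_rot: [2.746, -1.525, -0.003]
contact_force: [0.9, 0.3, 0.2]
opening: 0.0515
grip_force: 0.0
```

arm_command(increments=[{"slide": [0, 0, 0], "spin": 0, "gripper": -1}, {"slide": [0, 0, 0], "spin": 0, "gripper": -1}, {"slide": [0, 0, 0], "spin": 0, "gripper": -1}, {"slide": [0, 0, 0], "spin": 0, "gripper": -1}, {"slide": [0, 0, 0], "spin": 0, "gripper": -1}, {"slide": [0, 0, 0], "spin": 0, "gripper": -1}], newtons=60)

```text
t: 2.78
tool_pos: [0.4599, -0.1677, 0.1319]
tool_rot: [2.747, -1.522, 0.004]
contact_force: [-2.1, -0.7, 6.0]
opening: 0.0131
grip_force: 59.6
```

```bash
python3 -c "
from h import *
need(.544,-.09,.345,10)"
```

```text
t 2.78 pos [ 0.4599 -0.1677  0.1319] ang -57.97 F [-2.06 -0.67  5.98] T [-0.15  0.24  0.05] op 0.0131 grip 59.6
slide [-0.0207 -0.1126 -0.2131] spin -68.0 tool tilt [ 2.9e-03 -7.0e-04 -1.0e+00]
```

arm_command(increments=[{"slide": [0, 0, -0.02], "spin": 0, "gripper": -1}, {"slide": [0, 0, -0.05], "spin": 0, "gripper": -1}, {"slide": [0, 0, -0.08], "spin": 0, "gripper": -1}, {"slide": [0, 0, -0.11], "spin": 0, "gripper": -1}, {"slide": [0, 0, -0.14], "spin": 0, "gripper": -1}, {"slide": [0, 0, -0.17], "spin": 0, "gripper": -1}, {"slide": [0, 0, -0.2], "spin": 0, "gripper": -1}, {"slide": [0, 0, -0.215], "spin": 0, "gripper": -1}])

```text
t: 3.45
tool_pos: [0.4597, -0.1671, 0.3485]
tool_rot: [-2.748, 1.522, -0.007]
contact_force: [1.0, -0.5, -3.8]
opening: 0.0134
grip_force: 59.0
```

arm_command(increments=[{"slide": [-0.003, -0.014, 0], "spin": -6, "gripper": -1}, {"slide": [-0.006, -0.028, 0], "spin": -12, "gripper": -1}, {"slide": [-0.009, -0.042, 0], "spin": -18, "gripper": -1}, {"slide": [-0.012, -0.056, 0], "spin": -24, "gripper": -1}, {"slide": [-0.014, -0.07, 0], "spin": -30, "gripper": -1}, {"slide": [-0.016, -0.084, 0], "spin": -36, "gripper": -1}, {"slide": [-0.018, -0.098, 0], "spin": -42, "gripper": -1}, {"slide": [-0.02, -0.112, 0], "spin": -47, "gripper": -1}])

```text
t: 4.12
tool_pos: [0.5434, -0.0898, 0.3428]
tool_rot: [-3.127, 0.292, 0.005]
contact_force: [0.8, 0.5, -4.2]
opening: 0.0133
grip_force: 58.9
```

arm_command(increments=[{"slide": [0, 0, 0], "spin": -6, "gripper": -1}, {"slide": [0, 0, 0], "spin": -12, "gripper": -1}, {"slide": [0, 0, 0], "spin": -18, "gripper": -1}, {"slide": [0, 0, 0], "spin": -21, "gripper": -1}, {"slide": [0, 0, 0], "spin": -21, "gripper": -1}, {"slide": [0, 0, 0], "spin": -21, "gripper": -1}])

```text
t: 4.62
tool_pos: [0.5431, -0.0904, 0.3434]
tool_rot: [-3.129, -0.272, 0.004]
contact_force: [0.8, 0.6, -3.6]
opening: 0.0133
grip_force: 59.0
```

```bash
python3 -c "
from h import *
need(.544,-.09,.345,10)
d=snap('side','s2');s=d['frame'][:,:,::-1]
cv2.imwrite('pics/s2c.png',cv2.resize(s[100:310,240:450],(600,600),interpolation=cv2.INTER_CUBIC))
d=snap('top','t2');s=d['frame'][:,:,::-1]
cv2.imwrite('pics/t2c.png',cv2.resize(s[130:260,230:400],(784,600),interpolation=cv2.INTER_CUBIC))
"
```

```text
t 4.62 pos [ 0.5431 -0.0904  0.3434] ang 9.95 F [ 0.76  0.63 -3.59] T [0.01 0.01 0.03] op 0.0133 grip 59.0
slide [ 0.001  -0.0003 -0.0016] spin -0.1 tool tilt [-0.0021 -0.0012 -1.    ]
```

View pics/s2c.png

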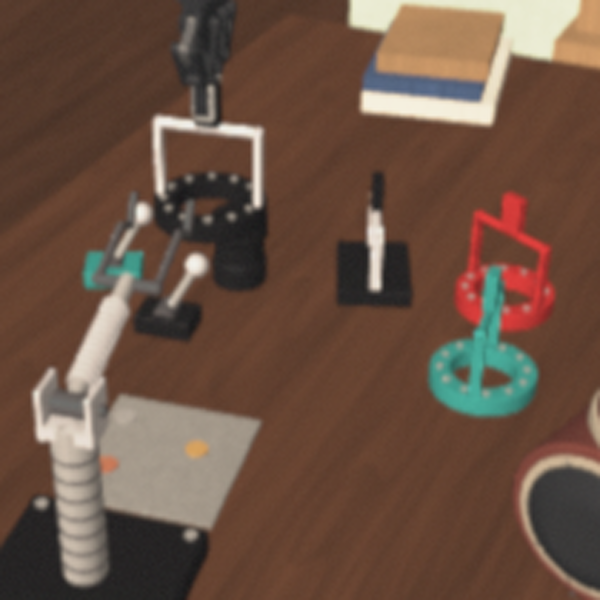

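The lamp hangs upright in the fingers: bar ends at (157,119) and (260,131), prong tips at (137,196) and (190,201). Next I check the heights of the bar and prong tips by triangulation.

Run:
```python
from h import *
S=load('s2');T=load('top0')
sc=lambda u,v:(u/2.857+240-.33,v/2.857+100-.33)
tc=lambda u,v:(u/3.478+170-.36,v/3.478+130-.36)
# z of bar middle: minimise dist to vertical line through TCP
for z in(.305,.31,.315,.32): print(z,proj(S,[.5431,-.0904,z]).round(1), sc(208,126))
print(tri([(T,*tc(425,149)),(S,*sc(137,197))]),tri([(T,*tc(440,239)),(S,*sc(190,202))]))
seat=np.array([.5285,.0372,.276]);u=np.array([.174,-.985,0]);y=np.array([.985,.174,0])
for s in(1,-1): print(proj(S,seat+u*.0155+s*.028*y+[0,0,.016]).round(1),proj(T,seat+u*.0155+s*.028*y+[0,0,.016]).round(1))
print(sc(137,197),sc(190,202),tc(425,149),tc(440,239))
need(.5285+.0157*.0,.0372,.340,10)
```

```text
0.305 [[312.  146.2]] (312.4736401820091, 143.7722051102555)
0.31 [[312.  144.6]] (312.4736401820091, 143.7722051102555)
0.315 [[311.9 143. ]] (312.4736401820091, 143.7722051102555)
0.32 [[311.9 141.4]] (312.4736401820091, 143.7722051102555)
(array([0.55907001, 0.02280763, 0.28447865]), [np.float64(0.788049795527464), np.float64(0.6273975102489674)]) (array([0.50523292, 0.01335567, 0.28729914]), [np.float64(0.08277320340862457), np.float64(0.06637128390936414)])
[[286.2 166.7]] [[290.1 172.9]]
[[306.1 169.5]] [[294.3 198.9]]
(287.622397619881, 168.6234476723836) (306.17332516625834, 170.37353517675882) (291.8366647498562, 172.480713053479) (296.14948821161585, 198.3576538240368)
t 4.72 pos [ 0.5432 -0.0905  0.344 ] ang 9.96 F [-0.37  0.21 -3.42] T [-0.01  0.    0.04] op 0.0133 grip 59.0
slide [ 0.0076 -0.1284  0.0041] spin -0.0 tool tilt [-1.3e-03 -7.0e-04 -1.0e+00]
```

View pics/t2c.png

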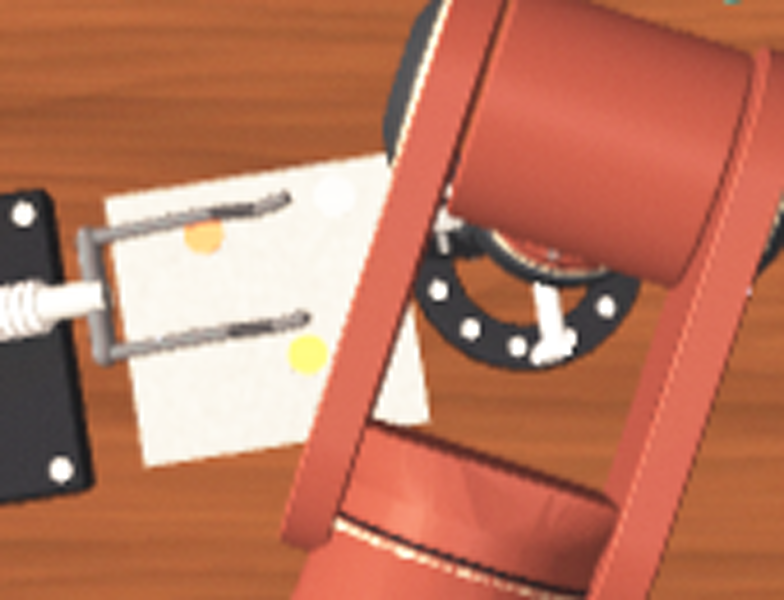

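The top crop shows the lamp beyond the prong tips at (285,198) and (305,318), bar parallel to the fork. Sliding inward.

arm_command(increments=[{"slide": [0.007, -0.01, 0.001], "spin": 0, "gripper": -1}, {"slide": [0.007, -0.03, 0.002], "spin": 0, "gripper": -1}, {"slide": [0.007, -0.05, 0.002], "spin": 0, "gripper": -1}, {"slide": [0.007, -0.07, 0.002], "spin": 0, "gripper": -1}, {"slide": [0.007, -0.09, 0.002], "spin": 0, "gripper": -1}, {"slide": [0.007, -0.11, 0.002], "spin": 0, "gripper": -1}, {"slide": [0.007, -0.126, 0.002], "spin": 0, "gripper": -1}, {"slide": [0.007, -0.126, 0.002], "spin": 0, "gripper": -1}])

```text
t: 5.38
tool_pos: [0.528, 0.0379, 0.343]
tool_rot: [-3.127, -0.279, -0.0]
contact_force: [-0.3, -0.2, -3.6]
opening: 0.0131
grip_force: 59.1
```

arm_command(increments=[{"slide": [0, 0, 0], "spin": 0, "gripper": -1}, {"slide": [0, 0, 0.003], "spin": 0, "gripper": -1}, {"slide": [0, 0, 0.007], "spin": 0, "gripper": -1}, {"slide": [0, 0, 0.012], "spin": 0, "gripper": -1}, {"slide": [0, 0, 0.018], "spin": 0, "gripper": -1}, {"slide": [0, 0, 0.024], "spin": 0, "gripper": -1}, {"slide": [0, 0, 0.024], "spin": 0, "gripper": -1}, {"slide": [0, 0, 0.024], "spin": 0, "gripper": -1}])

```text
t: 6.05
tool_pos: [0.5281, 0.0345, 0.318]
tool_rot: [-3.129, -0.274, 0.003]
contact_force: [0.2, 0.3, -3.3]
opening: 0.013
grip_force: 59.0
```

```bash
python3 -c "
from h import *
need(.529,.0355,.307,10)
d=snap('side','s3');s=d['frame'][:,:,::-1]
cv2.imwrite('pics/s3c.png',cv2.resize(s[120:260,240:380],(600,600),interpolation=cv2.INTER_CUBIC))
"
```

```text
t 6.05 pos [0.5281 0.0345 0.318 ] ang 10.0 F [ 0.21  0.27 -3.28] T [ 0.03  0.02 -0.02] op 0.013 grip 59.0
slide [ 0.0011 -0.0008  0.011 ] spin -0.0 tool tilt [-1.6e-03 -4.0e-04 -1.0e+00]
```

View pics/s3c.png

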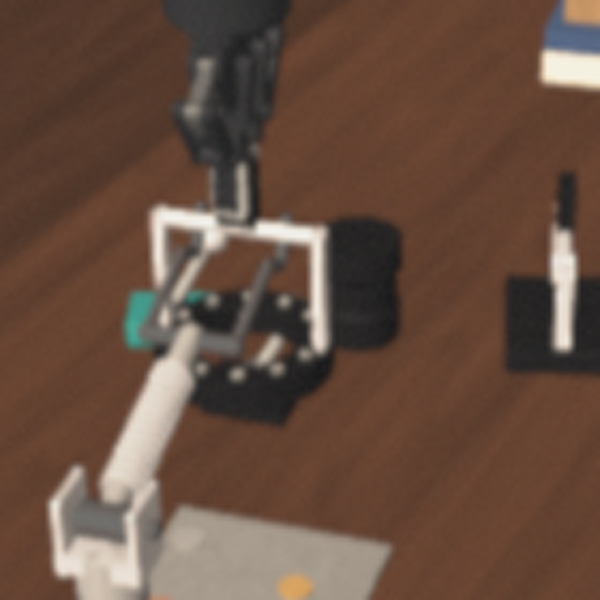

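The prongs pass through the window under the bar, with the lips beyond it at (202,212) and (286,222). Lowering along the arc.

arm_command(increments=[{"slide": [0.001, 0, 0.005], "spin": 0, "gripper": -1}, {"slide": [0.001, 0, 0.011], "spin": 0, "gripper": -1}, {"slide": [0.001, 0, 0.017], "spin": 0, "gripper": -1}, {"slide": [0.001, 0.001, 0.024], "spin": 0, "gripper": -1}, {"slide": [0.001, 0.002, 0.031], "spin": 0, "gripper": -1}, {"slide": [0.001, 0.003, 0.038], "spin": 0, "gripper": -1}, {"slide": [0.001, 0.004, 0.045], "spin": 0, "gripper": -1}, {"slide": [0.001, 0.005, 0.052], "spin": 0, "gripper": -1}])

```text
t: 6.77
tool_pos: [0.5303, 0.0301, 0.2664]
tool_rot: [-3.129, -0.274, -0.0]
contact_force: [0.2, 2.0, -0.8]
opening: 0.0132
grip_force: 59.5
```

arm_command(increments=[{"slide": [0, 0, 0.006], "spin": 0, "gripper": -1}, {"slide": [0, 0.001, 0.012], "spin": 0, "gripper": -1}, {"slide": [0, 0.001, 0.018], "spin": 0, "gripper": -1}, {"slide": [0, 0.001, 0.024], "spin": 0, "gripper": -1}, {"slide": [0, 0.001, 0.029], "spin": 0, "gripper": -1}, {"slide": [0, 0.001, 0.034], "spin": 0, "gripper": -1}, {"slide": [0, 0.001, 0.034], "spin": 0, "gripper": -1}, {"slide": [0, 0.001, 0.034], "spin": 0, "gripper": -1}])

```text
t: 7.43
tool_pos: [0.5303, 0.0294, 0.2326]
tool_rot: [-3.128, -0.275, 0.001]
contact_force: [-0.3, 4.6, 0.0]
opening: 0.013
grip_force: 59.6
```

```bash
python3 -c "
from h import *
need(.529,.0355,.307,10)"
```

```text
t 7.43 pos [0.5303 0.0294 0.2326] ang 10.04 F [-0.32  4.6   0.02] T [ 1.01  0.03 -0.12] op 0.013 grip 59.6
slide [-0.0003 -0.0063 -0.0744] spin 0.0 tool tilt [-2.0e-04 -1.2e-03 -1.0e+00]
```

arm_command(increments=[{"slide": [0, -0.002, 0], "spin": 0, "gripper": -1}, {"slide": [0, -0.004, 0], "spin": 0, "gripper": -1}, {"slide": [0, -0.004, 0], "spin": 0, "gripper": -1}])

```text
t: 7.68
tool_pos: [0.5301, 0.0304, 0.2333]
tool_rot: [3.122, 0.273, 0.001]
contact_force: [0.7, -6.5, -1.5]
opening: 0.0131
grip_force: 59.6
```

```bash
python3 -c "
from h import *
need(.529,.0355,.307,10)"
```

```text
t 7.68 pos [0.5301 0.0304 0.2333] ang 9.98 F [ 0.66 -6.45 -1.51] T [-1.17 -0.13 -0.2 ] op 0.0131 grip 59.6
slide [-0.0002 -0.0047 -0.0737] spin -0.0 tool tilt [-0.      0.0073 -1.    ]
```

arm_command(increments=[{"slide": [0, 0.0025, 0], "spin": 0, "gripper": -1}, {"slide": [0, 0.0025, 0.005], "spin": 0, "gripper": -1}, {"slide": [0, 0.0025, 0.01], "spin": 0, "gripper": -1}, {"slide": [0, 0.002, 0.015], "spin": 0, "gripper": -1}, {"slide": [0, 0.001, 0.02], "spin": 0, "gripper": -1}, {"slide": [0, 0.001, 0.02], "spin": 0, "gripper": -1}, {"slide": [0, 0.001, 0.02], "spin": 0, "gripper": -1}])

```text
t: 8.27
tool_pos: [0.5298, 0.0319, 0.2125]
tool_rot: [3.129, 0.275, -0.001]
contact_force: [0.2, 0.7, 0.2]
opening: 0.013
grip_force: 59.8
```

```bash
python3 -c "
from h import *
need(.529,.0355,.307,10)"
```

```text
t 8.27 pos [0.5298 0.0319 0.2125] ang 10.04 F [0.2  0.72 0.15] T [ 0.18 -0.07 -0.11] op 0.013 grip 59.8
slide [-0.0002 -0.0036 -0.0945] spin 0.0 tool tilt [-5.e-04  2.e-04 -1.e+00]
```

arm_command(increments=[{"slide": [0, -0.0005, 0.003], "spin": 0, "gripper": -1}, {"slide": [0, -0.001, 0.006], "spin": 0, "gripper": -1}, {"slide": [0, -0.001, 0.006], "spin": 0, "gripper": -1}, {"slide": [0, -0.001, 0.006], "spin": 0, "gripper": -1}, {"slide": [0, -0.001, 0.006], "spin": 0, "gripper": -1}, {"slide": [0, -0.001, 0.006], "spin": 0, "gripper": -1}, {"slide": [0, -0.001, 0.006], "spin": 0, "gripper": -1}])

```text
t: 8.85
tool_pos: [0.5297, 0.0328, 0.2071]
tool_rot: [-3.13, -0.274, 0.0]
contact_force: [-0.8, 1.6, 0.2]
opening: 0.013
grip_force: 59.9
```

arm_command(increments=[{"slide": [0, 0, 0], "spin": 0, "gripper": -1}])

```text
t: 8.93
tool_pos: [0.5297, 0.0329, 0.2071]
tool_rot: [-3.13, -0.274, 0.0]
contact_force: [-0.2, 1.3, 0.9]
opening: 0.0131
grip_force: 59.9
```

arm_command(increments=[{"slide": [0, 0, 0], "spin": 0, "gripper": -1}])

```text
t: 9.02
tool_pos: [0.5297, 0.0329, 0.2071]
tool_rot: [-3.13, -0.274, -0.0]
contact_force: [-0.8, 1.1, -0.4]
opening: 0.0131
grip_force: 59.9
```

arm_command(increments=[{"slide": [0, 0, 0], "spin": 0, "gripper": -1}])

```text
t: 9.1
tool_pos: [0.5297, 0.0329, 0.207]
tool_rot: [-3.13, -0.274, 0.0]
contact_force: [-0.9, 1.0, 1.3]
opening: 0.0136
grip_force: 59.9
```

arm_command(increments=[{"slide": [0, 0, 0], "spin": 0, "gripper": -0.7}, {"slide": [0, 0, 0], "spin": 0, "gripper": -0.65}, {"slide": [0, 0, 0], "spin": 0, "gripper": -0.6}, {"slide": [0, 0, 0], "spin": 0, "gripper": -0.5}, {"slide": [0, 0, 0], "spin": 0, "gripper": -0.4}, {"slide": [0, 0, 0], "spin": 0, "gripper": -0.3}, {"slide": [0, 0, 0], "spin": 0, "gripper": -0.3}, {"slide": [0, 0, 0], "spin": 0, "gripper": -0.3}], newtons=20)

```text
t: 9.77
tool_pos: [0.5298, 0.0328, 0.207]
tool_rot: [3.13, 0.274, 0.0]
contact_force: [1.0, 0.1, -0.1]
opening: 0.0299
grip_force: 0.0
```

arm_command(increments=[{"slide": [0, 0, 0], "spin": 0, "gripper": -0.3}, {"slide": [0, 0, 0], "spin": 0, "gripper": -0.3}, {"slide": [0, 0, 0], "spin": 0, "gripper": -0.3}, {"slide": [0, 0, 0], "spin": 0, "gripper": -0.3}, {"slide": [0, 0, 0], "spin": 0, "gripper": -0.3}, {"slide": [0, 0, 0], "spin": 0, "gripper": -0.3}, {"slide": [0, 0, 0], "spin": 0, "gripper": -0.3}, {"slide": [0, 0, 0], "spin": 0, "gripper": -0.3}])

```text
t: 10.43
tool_pos: [0.5297, 0.0329, 0.207]
tool_rot: [-3.13, -0.274, 0.0]
contact_force: [0.9, 0.7, 0.3]
opening: 0.0298
grip_force: 0.0
```

```bash
python3 -c "
from h import *
need(.529,.0355,.307,10)
d=snap('side','s4');s=d['frame'][:,:,::-1]
cv2.imwrite('pics/s4c.png',cv2.resize(s[140:280,240:380],(600,600),interpolation=cv2.INTER_CUBIC))
"
```

```text
t 10.43 pos [0.5297 0.0329 0.207 ] ang 10.02 F [0.87 0.67 0.3 ] T [-0.05 -0.01 -0.04] op 0.0298 grip 0.0
slide [-0.0003 -0.0027 -0.1   ] spin 0.0 tool tilt [-0. -0. -1.]
```

View pics/s4c.png

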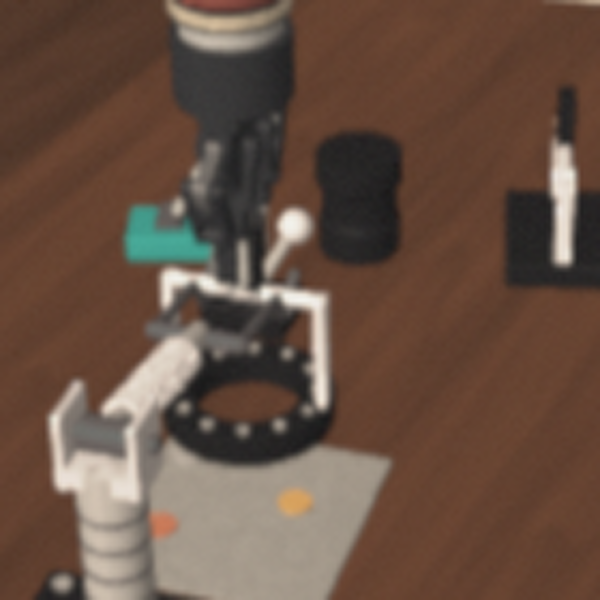

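The lamp hangs level in both prongs, bar ends at (170,275) and (325,298), with the fingers open around the tab and touching nothing. Retreating upwards.

arm_command(increments=[{"slide": [0, 0, -0.006], "spin": 0, "gripper": -0.3}, {"slide": [0, 0, -0.015], "spin": 0, "gripper": -0.3}, {"slide": [0, 0, -0.03], "spin": 0, "gripper": -0.3}, {"slide": [0, 0, -0.05], "spin": 0, "gripper": -0.3}, {"slide": [0, 0, -0.075], "spin": 0, "gripper": -0.3}, {"slide": [0, 0, -0.1], "spin": 0, "gripper": -0.3}, {"slide": [0, 0, -0.125], "spin": 0, "gripper": -0.3}, {"slide": [0, 0, -0.125], "spin": 0, "gripper": -0.3}])

```text
t: 11.15
tool_pos: [0.5319, 0.0327, 0.34]
tool_rot: [3.128, 0.274, 0.018]
contact_force: [0.3, 0.1, -0.0]
opening: 0.03
grip_force: 0.0
```

```bash
python3 -c "
from h import *
need(.548,-.180,.1,9.7)
d=snap('side','s5');s=d['frame'][:,:,::-1]
t=snap('top','t5')['frame'][:,:,::-1]
cv2.imwrite('pics/s5c.png',cv2.resize(np.vstack([s[160:270,240:400],t[125:235,250:410]]),(436*2-300,600),interpolation=cv2.INTER_CUBIC))
"
```

```text
t 11.15 pos [0.5319 0.0327 0.34  ] ang 10.03 F [ 0.27  0.12 -0.01] T [ 0.01 -0.    0.  ] op 0.03 grip 0.0
slide [-0.0239  0.2116  0.2404] spin 0.3 tool tilt [ 0.0114  0.0029 -0.9999]
```

View pics/s5c.png

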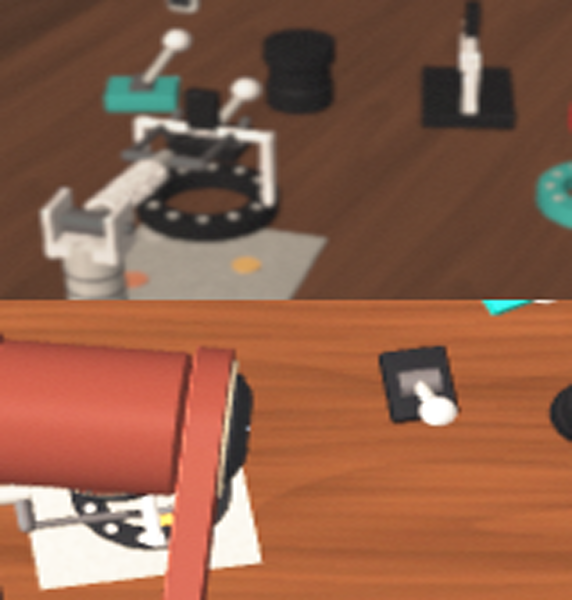

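The lamp hangs in the fork by itself, tab at (203,108). The switch ball is at (437,410) in the lower, top-camera half. Moving to the switch.

arm_command(increments=[{"slide": [-0.003, 0.03, 0], "spin": 0, "gripper": -1}, {"slide": [-0.006, 0.06, 0], "spin": 0, "gripper": -1}, {"slide": [-0.01, 0.09, 0], "spin": 0, "gripper": -1}, {"slide": [-0.013, 0.12, 0], "spin": 0, "gripper": -1}, {"slide": [-0.016, 0.15, 0], "spin": 0, "gripper": -1}, {"slide": [-0.02, 0.18, 0], "spin": 0, "gripper": -1}, {"slide": [-0.022, 0.21, 0], "spin": 0, "gripper": -1}, {"slide": [-0.022, 0.211, 0], "spin": 0, "gripper": -1}])

```text
t: 11.92
tool_pos: [0.544, -0.1827, 0.3297]
tool_rot: [3.13, 0.267, -0.005]
contact_force: [-0.4, -0.1, 0.4]
opening: 0.0001
grip_force: 0.0
```

arm_command(increments=[{"slide": [0, 0, 0.02], "spin": 0, "gripper": -1}, {"slide": [0, 0, 0.05], "spin": 0, "gripper": -1}, {"slide": [0, 0, 0.08], "spin": 0, "gripper": -1}, {"slide": [0, 0, 0.11], "spin": 0, "gripper": -1}, {"slide": [0, 0, 0.14], "spin": 0, "gripper": -1}, {"slide": [0, 0, 0.17], "spin": 0, "gripper": -1}, {"slide": [0, 0, 0.19], "spin": 0, "gripper": -1}, {"slide": [0, 0, 0.19], "spin": 0, "gripper": -1}])

```text
t: 12.58
tool_pos: [0.5405, -0.1763, 0.1346]
tool_rot: [-3.123, -0.274, 0.017]
contact_force: [-1.4, -0.7, -0.8]
opening: 0.0002
grip_force: 0.0
```

```bash
python3 -c "
from h import *
need(.548,-.180,.1,9.7)
need(.654,-.162,.1,9.7)"
```

```text
t 12.58 pos [ 0.5405 -0.1763  0.1346] ang 10.04 F [-1.41 -0.72 -0.75] T [-0.05  0.01  0.01] op 0.0002 grip 0.0
slide [0.0071 0.0053 0.0345] spin 0.3 tool tilt [-0.0105 -0.0078 -0.9999]
t 12.58 pos [ 0.5405 -0.1763  0.1346] ang 10.04 F [-1.41 -0.72 -0.75] T [-0.05  0.01  0.01] op 0.0002 grip 0.0
slide [0.1146 0.006  0.0333] spin 0.3 tool tilt [-0.0105 -0.0078 -0.9999]
```

arm_command(increments=[{"slide": [0, 0.002, 0.015], "spin": 0, "gripper": -1}, {"slide": [0, 0.004, 0.03], "spin": 0, "gripper": -1}, {"slide": [0, 0.004, 0.03], "spin": 0, "gripper": -1}, {"slide": [0, 0.004, 0.03], "spin": 0, "gripper": -1}])

```text
t: 12.92
tool_pos: [0.5451, -0.1823, 0.112]
tool_rot: [-3.129, -0.274, 0.002]
contact_force: [0.1, -0.8, 0.2]
opening: 0.0002
grip_force: 0.0
```

```bash
python3 -c "
from h import *
need(.654,-.162,.1,9.7)"
```

```text
t 12.92 pos [ 0.5451 -0.1823  0.112 ] ang 10.03 F [ 0.07 -0.83  0.24] T [ 0.03 -0.   -0.  ] op 0.0002 grip 0.0
slide [ 0.1107 -0.001   0.0119] spin 0.3 tool tilt [-1.1e-03 -9.0e-04 -1.0e+00]
```

arm_command(increments=[{"slide": [0, -0.001, 0.01], "spin": 0, "gripper": -1}, {"slide": [0.012, -0.001, 0.011], "spin": 0, "gripper": -1}, {"slide": [0.025, -0.001, 0.011], "spin": 0, "gripper": -1}, {"slide": [0.038, -0.001, 0.011], "spin": 0, "gripper": -1}, {"slide": [0.051, -0.001, 0.011], "spin": 0, "gripper": -1}, {"slide": [0.064, -0.001, 0.011], "spin": 0, "gripper": -1}, {"slide": [0.077, -0.001, 0.011], "spin": 0, "gripper": -1}, {"slide": [0.09, -0.001, 0.011], "spin": 0, "gripper": -1}])

```text
t: 13.58
tool_pos: [0.635, -0.166, 0.1021]
tool_rot: [3.129, 0.275, 0.002]
contact_force: [-1.7, -0.4, 0.5]
opening: 0.0004
grip_force: 0.5
```

arm_command(increments=[{"slide": [0.005, 0, 0], "spin": 0, "gripper": -1}, {"slide": [0.01, 0, 0], "spin": 0, "gripper": -1}, {"slide": [0.013, 0, 0], "spin": 0, "gripper": -1}, {"slide": [0.016, 0, 0], "spin": 0, "gripper": -1}, {"slide": [0.016, 0, 0], "spin": 0, "gripper": -1}])

```text
t: 14.0
tool_pos: [0.6497, -0.1631, 0.1009]
tool_rot: [-3.129, -0.274, -0.0]
contact_force: [-0.1, -0.5, 0.0]
opening: -0.0001
grip_force: 0.0
```

```bash
python3 -c "
from h import *
need(.654,-.162,.1,9.7)
T=snap('side','s6');W=snap('wrist','w6')
s=T['frame'][:,:,::-1]; print(f(T))
cv2.imwrite('pics/s6c.png',np.hstack([cv2.resize(s[160:270,240:350],(400,400),interpolation=cv2.INTER_CUBIC),cv2.resize(W['frame'][:,:,::-1],(400,250)).copy() if 0 else cv2.resize(W['frame'][:,120:520,::-1],(400,400))]))"
```

```text
t 14.0 pos [ 0.6497 -0.1631  0.1009] ang 10.02 F [-0.11 -0.45  0.03] T [ 0.02  0.04 -0.  ] op -0.0001 grip 0.0
slide [ 0.0044 -0.0004  0.0009] spin 0.3 tool tilt [ 1.e-04 -3.e-04 -1.e+00]
473.1612703088315
```

View pics/s6c.png

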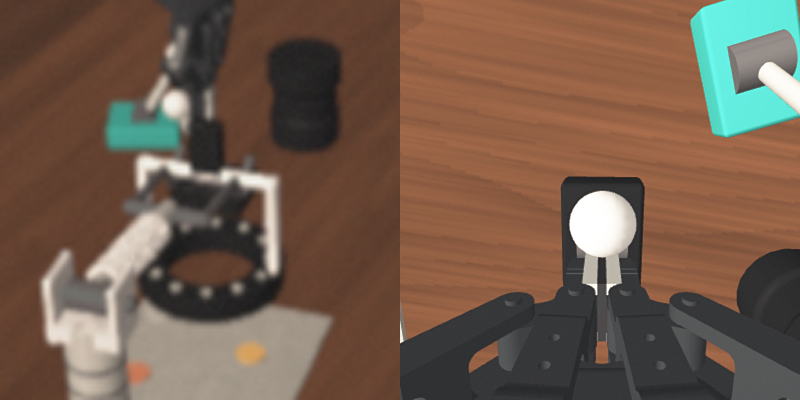

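The lever ball is pushed over, at pixel (323,224) in the wrist image. That was my eleventh picture, one over the limit of ten, so from here I use numbers only.

Run:
```python
from h import *
W=load('w6');a=np.radians(9.7);u=np.array([np.cos(a),np.sin(a),0])
# pivot from the off ball position and box centre
for piv in (np.array([.6397,-.1645,.022]),np.array([.6041,-.1706,.022])+.08*np.sin(.5)*u):
  for q in(.7,.8,.85,.9,.95,1.0):
    b=piv+.08*(np.sin(q-.5)*u+[0,0,np.cos(q-.5)]);print(q,proj(W,b).round(1))
```

```text
0.7 [[320.6 274. ]]
0.8 [[320.8 253.4]]
0.85 [[320.8 243. ]]
0.9 [[320.9 232.7]]
0.95 [[321.  222.5]]
1.0 [[321.  212.4]]
0.7 [[320.7 268.7]]
0.8 [[320.8 248. ]]
0.85 [[320.9 237.6]]
0.9 [[321.  227.2]]
0.95 [[321. 217.]]
1.0 [[321.1 206.9]]
```

About 0.93 rad, so I push a little further, to the stop.

arm_command(increments=[{"slide": [0.003, 0, 0], "spin": 0, "gripper": -1}, {"slide": [0.006, 0, 0], "spin": 0, "gripper": -1}, {"slide": [0.006, 0, 0], "spin": 0, "gripper": -1}])

```text
t: 14.35
tool_pos: [0.6558, -0.1621, 0.1009]
tool_rot: [-3.129, -0.274, -0.0]
contact_force: [-0.5, 0.6, -1.2]
opening: -0.0001
grip_force: 0.2
```

arm_command(increments=[{"slide": [-0.01, 0, 0], "spin": 0, "gripper": -1}, {"slide": [-0.03, 0, 0], "spin": 0, "gripper": -1}, {"slide": [-0.06, 0, 0], "spin": 0, "gripper": -1}, {"slide": [-0.09, 0, 0], "spin": 0, "gripper": -1}, {"slide": [-0.09, 0, -0.03], "spin": 0, "gripper": -1}, {"slide": [-0.09, 0, -0.06], "spin": 0, "gripper": -1}, {"slide": [-0.09, 0, -0.1], "spin": 0, "gripper": -1}, {"slide": [-0.09, 0, -0.1], "spin": 0, "gripper": -1}])

```text
t: 15.02
tool_pos: [0.5703, -0.1798, 0.2109]
tool_rot: [3.122, 0.273, 0.021]
contact_force: [1.2, 0.5, 1.8]
opening: 0.0001
grip_force: 0.0
```

Run:
```python
from h import *
need(.654,-.162,.1,9.7)
W=snap('wrist','w7');a=np.radians(9.7);u=np.array([np.cos(a),np.sin(a),0]);g=W['frame'].astype(int)
piv=np.array([.6397,-.1645,.022])
for q in(0,.85,1.0): print(q,proj(W,piv+.08*(np.sin(q-.5)*u+[0,0,np.cos(q-.5)])).round(0))
m=((g.min(2)>150)&(np.ptp(g,axis=2)<40)).astype(np.uint8)
n,l,st,c=cv2.connectedComponentsWithStats(m)
for i in range(1,n):
    if st[i,4]>150: print(st[i],c[i].round(0))
# lamp still: side view before/after switch push
A=load('s5')['frame'];B=snap('side','s7')['frame'];print('lamp diff',np.abs(A[200:230,272:320].astype(int)-B[200:230,272:320]).mean())
```

```text
t 15.02 pos [ 0.5703 -0.1798  0.2109] ang 10.01 F [1.17 0.46 1.76] T [-0.01 -0.02 -0.  ] op 0.0001 grip 0.0
slide [ 0.0841 -0.0039  0.1119] spin 0.3 tool tilt [ 0.0127  0.0087 -0.9999]
0 [[316. 165.]]
0.85 [[316.  63.]]
1.0 [[316.  46.]]
[445   0  44  23 777] [465.   9.]
[ 297   21   40   86 1651] [316.  49.]
[    0   105   176   163 13850] [115. 171.]
[   0  168   67   87 4559] [ 31. 213.]
[303 247  15  48 515] [311. 267.]
[326 247  15  48 524] [332. 268.]
[  0 282  38  30 598] [ 16. 293.]
[ 532  305   71   68 1399] [569. 342.]
[437 346  18  27 207] [447. 359.]
lamp diff 2.5625
```

arm_command(increments=[{"slide": [0, 0, -0.02], "spin": 0, "gripper": -1}, {"slide": [0, 0, -0.02], "spin": 0, "gripper": -1}, {"slide": [0, 0, -0.02], "spin": 0, "gripper": -1}, {"slide": [0, 0, -0.02], "spin": 0, "gripper": -1}, {"slide": [0, 0, -0.02], "spin": 0, "gripper": -1}, {"slide": [0, 0, -0.02], "spin": 0, "gripper": -1}])

```text
t: 15.62
tool_pos: [0.5664, -0.1776, 0.2194]
tool_rot: [-3.128, -0.274, 0.003]
contact_force: [-0.8, -1.1, 0.0]
opening: 0.0002
grip_force: 0.0
```

```bash
python3 -c "
from h import *
print(order.finish_job())"
```

```text
the job is handed in; nothing more can be done
None
```

The ring lamp hangs by itself in the sunken fork, the mains lever is over at about 1.0 rad, and I handed the job in at about 16 s; no verdict came back, and I viewed 11 pictures, one over the limit of 10.

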